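# Fit the chin cup in the desk chin-rest stand and hold it for clamping

## Robot

A 6-joint arm with a two-finger parallel gripper is mounted at the origin on a cart in front of the work surface, level with it; the furniture and walls round the work are solid. World frame = base frame: x ahead of the robot, y to its left, z up, the work surface at z = 0. Lengths are in m, angles in rad, forces in N, time in s.
With the tool pointing down it reaches from about 0.325 to 0.775 m from the base axis. Payload 5.5 kg.
Tool frame: the origin (TCP) lies on the centre line of the jaws, within the pads' length; the fingertips stand 25 mm ahead of it and the grasp point (between the pads) lies 6 mm ahead of it; z points along the fingers, y is the line along which they close (so a half turn about z gives the same grasp; the last joint's range is limited). The gripper opens to 88 mm and grips with 3 to 60 N. Pads are 20 mm wide; open, the fingers measure 115 mm over their backs; the gripper's body (75 mm by 178 mm) begins 61 mm behind the grasp point.
Start: joints at [1.098, 0.091, 1.231, -0, 1.82, -0.057], TCP at [0.242, 0.549, 0.248] pointing down, gripper open.
Joint ranges: [-2.87, 2.87], [-0.86, 2.18], [0.17, 2.46], [-1.51, 4.65], [0.06, 2.69], [-2.65, 2.65]. Speed limits (rad/s): [2.57, 2.57, 3.01, 3.14, 3.14, 3.14].

## Interface

Orientations are given as a rotation vector (axis times angle).
In Python, from cell import read_state, snapshot, camera_params, sign_off gives the robot as it stands.
- The arm moves only by the tool jog_arm, never from a script. Its argument "moves" is a list of rows, each an object of numbers: "x", "y", "z": the shift along the world's x, y, z in cm; "roll": the turn about the world's z in degrees; "gripper": the opening, from 0 (shut) to 1 (fully open). In form: [{"x": .., "y": .., "z": .., "roll": .., "gripper": ..}, ...]. A call has 1 to 12 rows; each row shifts and turns the commanded pose from where the row before left it; what a row does not reach is not made up. A row lasts 1/8 s, in which the tool goes at most 62.5 mm and 10.7 degrees, less where a joint would pass 70% of its speed; a pose out of reach is approached as far as the arm can. A call is refused whole if a number of a shift passes 6.25 or a number of a turn 10.7, either way. A call with a gripper value outside its range is refused whole. The fingers move at their own pace and stop on an object; the grip force is fixed at half the most. Time passes only in rows, so rows that do not move let the fingers close. It gives the time, the measured TCP pose, the force, the opening and the grip force at its end, in the units of the state.
- read_state(): the state, without advancing time (a new reading comes with each control period).
- snapshot(name): name is "side" or "top"; returns the picture (480x640x3 uint8, red, green, blue); there is no depth.
- camera_params(name): a dict with "fx", "fy", "cx", "cy" (pixels), "k1" (the pictures are not rectified: a ray, as slopes to the right and down, at radius r is drawn at 1 + k1 r^2 times it, then the intrinsics apply), "world_to_cam" (4x4, takes a point from world to camera coordinates). Camera axes: x right, y down, z forward; pixel columns grow to the right and rows downward; lengths in m; the calibration is good to about 2 mm. A picture is of the moment at which its call begins. camera_params takes no time and is no camera call.
- sign_off(): hands the job in; it is judged then, once.
The state is a dict: "time": time; "joints": joint angles; "joint_vel": joint speeds; "joint_torque": joint torques, N m; "eef_pos": TCP position; "orientation": TCP orientation; "contact_force": force on the tool from outside, world axes, zero at the start; "torque": the same for the moment, N m; "width": finger opening in m; "grip_force": force on a finger pad.
Only numpy, scipy, OpenCV 4.12 (cv2) and the standard library are available. Lean on these libraries where they do the work, as an engineer would, in place of code of your own. Each camera call takes 0.05 s, during which the arm holds its last target. There are 200 camera calls.

## Task

Refit the chin rest on its desk stand: press the brake lever at the side of the stand right down to its stop, where it stays, so that the rubber brake shoe clears the way, then take the post with the chin cup out of the accessory block and lower it through the upper and then the lower guide collar of the stand. Finish while still holding the chin cup there, upright, with the dark ring on its post level with the rim of the upper collar and the post's foot clear of the base plate, so that a colleague can lock the brake on it; do not let go. Leave the ball on its post in its socket and do not disturb the other things on the desk.

Things in the scene. Friction and masses are not known exactly. Their poses are not given: they have to be found in the camera images.
- stand: desk chin-rest stand, fixed, upright: grey base plate 130 x 112 mm, its top 12 mm above the desk; aluminium column 125 mm tall at the back; two round guide collars, one above the other, reach forward from it on short arms. Origin on the desk under the collars' common vertical axis (the bore); x points from the bore to the column (52 mm away), y to the side with the brake lever, z up
- upper_collar (a point): centre of the rim (top edge) of the upper collar, on the bore's axis, 106 mm above the desk; axes as the stand's. The collar is 16 mm high (90 to 106 mm above the desk), 32 mm across at the rim; its bore is 12.4 mm in diameter and flares over the top 4 mm to 20 mm at the rim
- lower_collar (a point): centre of the rim of the lower collar, on the same vertical axis, 56 mm above the desk; same shape and size (40 to 56 mm above the desk)
- brake_lever (a joint): hinge of the brake lever, rad: 0 = paddle up, 0.5 = paddle down at its stop; starts near 0. Near 0 its rubber shoe stands across the bore between the collars, 66 to 78 mm above the desk, and blocks the post; above 0.42 it is clear. A spring pushes it back to 0, but friction is larger: it stays where left. Pushing the paddle down takes about 4.5 N at first, 7 N at the stop
- paddle (a point): centre of the top face of the lever's black ribbed paddle (30 mm along the stand's x, 40 mm along y, 7 mm thick), 88 mm to the +y side of the bore. Paddle up: 68 mm above the desk, sloping up outward by 0.25 rad; at the stop: 37 mm above the desk, sloping down by 0.25 rad; between, it moves almost straight down. The lever's pivot is 26 mm to the +y side of the bore, 46 mm above the desk
- chin_cup: white saddle-shaped chin cup on an upright steel post 10 mm in diameter, 0.1 to 0.2 kg. Origin at its foot, z up. Hub 22 mm in diameter from 132 to 150 mm above the foot, then the cup: flat front and back faces 38 mm apart along its x (grip here), middle part 48 mm wide along y from 150 to 164 mm, two wings rising to 177 mm, 78 mm over all. Starts upright in a socket, foot 8 mm above the desk
- post_tip (a point): centre of the foot of the chin cup's post (same point as the chin cup's origin)
- post_ring (a point): middle of the dark ring, 4 mm wide, on the chin cup's post, 80 mm above its foot
- accessory_block: white plastic block fixed to the desk, 52 (x) x 180 (y) x 55 mm, on a grey foot 66 x 194 x 6 mm; three sockets 12.6 mm in diameter and 47 mm deep along its y axis at -60, 0 and +60 mm; the middle one is empty, the end ones hold the chin cup and the ball target, either way round. Origin on the desk under its centre
- ball_target: fixation target to be left in its socket: a ball 24 mm in diameter on a steel post 10 mm in diameter, 114 mm long in all, its top 122 mm above the desk; origin at the foot of the post
- gel_bottle: bystander: white bottle 44 mm across, 85 mm tall, standing; origin under its centre
- drops_a: bystander: drop bottle 27 mm across, 68 mm tall, standing; origin under its centre
- drops_b: bystander: drop bottle 25 mm across, 62 mm tall, standing; origin under its centre
- penlight: bystander: pocket light 120 mm long, 14 mm thick, lying; origin under its centre
Not all that is in view belongs to the job. What is shaped like the chin_cup but green or orange is not meant.

How it is judged:
On the way, in this order (a step that is already met when the one before it is completed fails the run):
1. the brake lever is pressed down to its stop, with the chin cup still in its socket (value of joint brake_lever above 0.45 rad and distance of chin_cup from where it was at the start of the episode below 0.03 m), for 0.1 s.
2. the foot of the post is through the bore of the upper collar, not yet in the lower one (horizontal distance between post_tip and upper_collar below 0.004 m and z of post_tip in the frame of upper_collar between -0.048 and -0.016 m and angle between chin_cup's own z axis and vertical below 0.1 rad), for 0.1 s.
3. the foot of the post has come out below the lower collar, so that the post spans both (horizontal distance between post_tip and lower_collar below 0.004 m and z of post_tip in the frame of lower_collar below -0.018 m and angle between chin_cup's own z axis and vertical below 0.1 rad), for 0.2 s.
At the end, for the whole second after the job is handed in: Gripper holding the chin cup (over 1 N), at rest, upright within 0.06 rad, post through both collars (within 4 mm of their axis), ring within 7 mm of the upper rim's level, under 15 N on the stand; brake lever above 0.42 rad; ball target within 30 mm of its start (value of joint brake_lever above 0.42 rad and z of post_ring in the frame of upper_collar between -0.007 and 0.007 m and horizontal distance between post_tip and lower_collar below 0.004 m and horizontal distance between post_ring and upper_collar below 0.004 m and angle between chin_cup's own z axis and vertical below 0.06 rad and contact force between the fingers and chin_cup above 1 N and contact force between chin_cup and stand below 15 N and linear speed of chin_cup below 0.02 m/s and distance of ball_target from where it was at the start of the episode below 0.03 m); the arm keeps its last pose, push and grip.
It fails at once if a bystander is moved by more than 30 mm (distance of any of gel_bottle, drops_a, drops_b, penlight from where it was at the start of the episode above 0.03 m).
It fails at once if the ball target is lifted or moved by more than 30 mm (distance of ball_target from where it was at the start of the episode above 0.03 m).
It also fails if it takes over 72 s, if anything falls off the work surface, if the arm or the gripper's body presses on something with over 40 N, if the wrist force passes 120 N, or if a joint passes its speed limit or range.

## Working session

There is one attempt and no reset: what is moved stays moved. The work goes in short steps, Python scripts to look and compute and a tool call to move; the robot and the scene stay as the last step left them, time stands still between calls to the robot, and variables do not carry over. Pictures are saved under pics/ and viewed, at most 10 in all, crops included, and the job is handed in when it is done.

Besides the shell and the picture viewer there is one more tool, called after "Request:" as name(argument=value, ...), one argument or row to a line, values as JSON. jog_arm: Moves the arm, as the interface text tells. Its arguments: {"type":"object","properties":{"moves":{"type":"array","items":{"type":"object","properties":{"x":{"type":"number"},"y":{"type":"number"},"z":{"type":"number"},"roll":{"type":"number"},"gripper":{"type":"number"}}}}},"required":["moves"]}

```bash
mkdir -p pics; cat > h.py <<'E'
import numpy as np, cv2
from cell import read_state, snapshot, camera_params, sign_off
def save(n,f):
    im=snapshot(n); cv2.imwrite('pics/'+f,im[:,:,::-1]); return im
def proj(n,P):
    c=camera_params(n);M=np.array(c['world_to_cam']);p=np.atleast_2d(P)@M[:3,:3].T+M[:3,3]
    s=p[:,:2]/p[:,2:];s=s*(1+c['k1']*(s**2).sum(1,keepdims=True))
    return s*[c['fx'],c['fy']]+[c['cx'],c['cy']]
def ray(n,uv):
    c=camera_params(n);M=np.array(c['world_to_cam']);d=(np.array(uv,float)-[c['cx'],c['cy']])/[c['fx'],c['fy']]
    s=d.copy()
    for _ in range(20): s=d/(1+c['k1']*(s@s))
    R=M[:3,:3];return -R.T@M[:3,3], R.T@np.array([s[0],s[1],1])
def onz(n,uv,z):
    o,d=ray(n,uv);return o+d*(z-o[2])/d[2]
def tri(a,uva,b,uvb):
    o1,d1=ray(a,uva);o2,d2=ray(b,uvb);A=np.array([d1,-d2]).T
    t=np.linalg.lstsq(A,o2-o1,rcond=None)[0];p,q=o1+d1*t[0],o2+d2*t[1]
    return (p+q)/2,np.linalg.norm(p-q)
E
python3 - <<'E'
from h import *
for n in('top','side'):
    save(n,n+'0.png');c=camera_params(n);M=np.array(c['world_to_cam']);print(n,c['fx'],c['k1'],-M[:3,:3].T@M[:3,3],M[2,:3])
print(read_state())
E
```

```text
top 493.5305170251773 -0.03940195644812779 [0.41159982 0.05598506 1.20032106] [ 0.1279304  -0.00549334 -0.99176793]
side 465.4626960286122 -0.023935644016313287 [ 0.37356293 -0.53583798  0.66541439] [ 0.20944409  0.71316609 -0.66897481]
{'time': 0.1, 'joints': array([ 1.09831566e+00,  9.17978272e-02,  1.23178622e+00, -2.21782970e-05,
        1.81980252e+00, -5.67045358e-02]), 'joint_vel': array([ 0.00034587, -0.00201213, -0.00206406,  0.00042508,  0.00085763,
       -0.00052062]), 'joint_torque': array([ 2.63684524e-03, -4.47854841e+01, -4.07570386e+01,  7.00712926e-02,
        2.83655024e-02, -8.50145580e-05]), 'eef_pos': array([0.24224587, 0.54867245, 0.24659966]), 'orientation': array([-6.48321138e-01, -3.07350933e+00,  2.72824678e-03]), 'contact_force': array([ 1.25665343e-04,  7.32497782e-01, -1.66993392e-01]), 'torque': array([-0.02901202,  0.02430088, -0.04297122]), 'grip_force': 0.0, 'width': 0.08791303136792773}
```

View pics/top0.png

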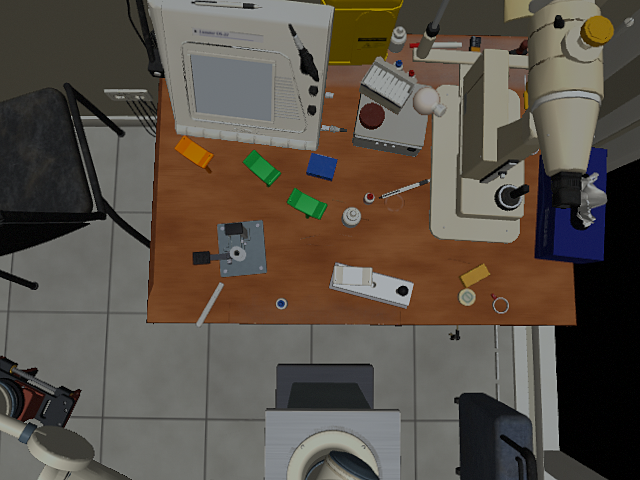

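View pics/side0.png

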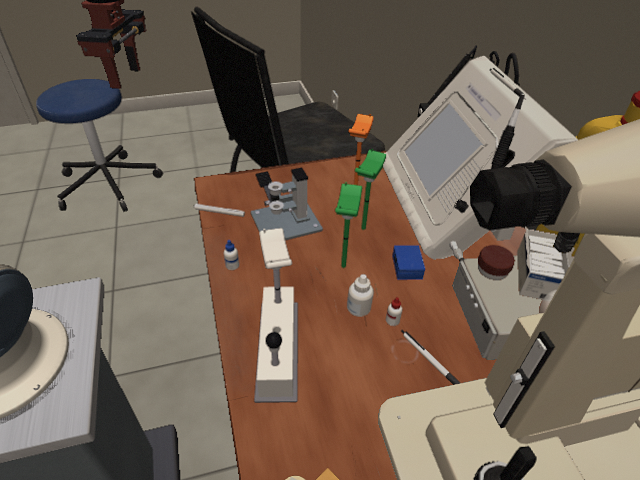

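The top view shows the stand at about (238,253), the lever paddle at (202,258) and the column at (235,229). The accessory block is at (372,284), with the white cup at its left end (353,276) and the ball at (403,291). The green and orange cups are decoys. Next I'll zoom in for measurement.

```bash
python3 - <<'E'
from h import *
t=cv2.imread('pics/top0.png');s=cv2.imread('pics/side0.png')
a=cv2.resize(t[210:330,185:285],None,fx=4,fy=4,interpolation=cv2.INTER_CUBIC)
b=cv2.resize(t[250:320,320:420],None,fx=4,fy=4,interpolation=cv2.INTER_CUBIC)
canv=np.zeros((480,800,3),np.uint8);canv[:,:400]=a;canv[:280,400:]=b;cv2.imwrite('pics/tc.png',canv)
a=cv2.resize(s[155:245,245:335],None,fx=4.4,fy=4.4,interpolation=cv2.INTER_CUBIC)
b=cv2.resize(s[220:410,240:320],None,fx=3,fy=3,interpolation=cv2.INTER_CUBIC)
canv=np.zeros((570,640,3),np.uint8);canv[:a.shape[0],:a.shape[1]]=a;canv[:,400:]=b;cv2.imwrite('pics/sc.png',canv)
print(proj('top',[.242,.549,.25]),proj('top',[0,0,0]),proj('side',[.242,.549,.25]))
E
```

```text
[[ 48.84028004 386.57805907]] [[333.07996902 476.72509083]] [[122.50511368  66.33283887]]
```

View pics/tc.png

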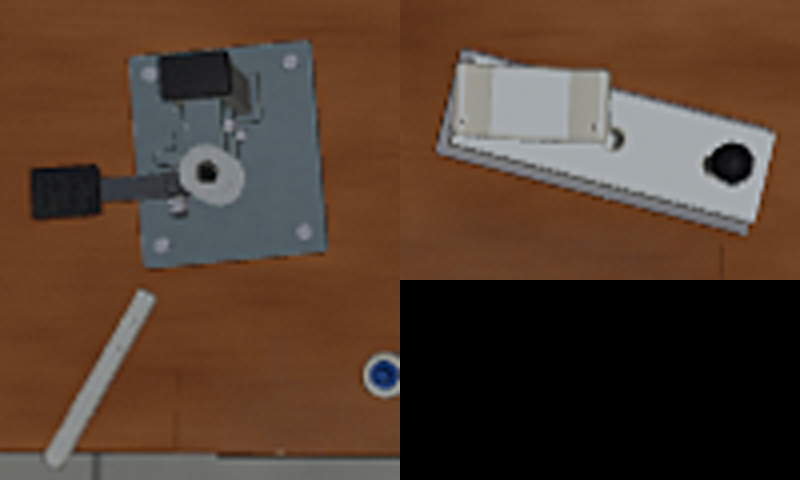

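View pics/sc.png

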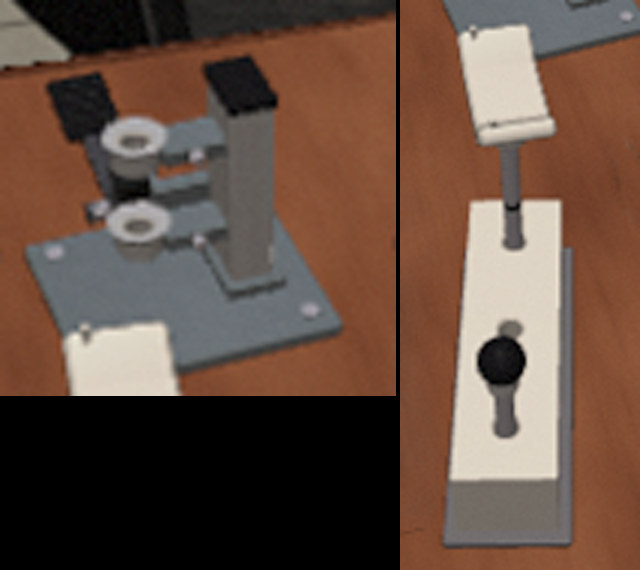

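The crops show the upper bore at tc (207,172) and the rim ellipses at sc (134,137) and (140,224). The plate corners are visible in tc. The cup in tc has corners near (456,64), (608,71), (604,143) and (455,134). It is yawed relative to the block.

```bash
cat >> h.py <<'E'
T=lambda u,v:((u+.5)/4-.5+185,(v+.5)/4-.5+210)
B=lambda u,v:((u-400+.5)/4-.5+320,(v+.5)/4-.5+250)
S=lambda u,v:((u+.5)/4.4-.5+245,(v+.5)/4.4-.5+155)
C=lambda u,v:((u-400+.5)/3-.5+240,(v+.5)/3-.5+220)
E
python3 - <<'E'
from h import *
np.set_printoptions(precision=4,suppress=True)
pl=np.array([onz('top',T(*p),.012) for p in[(130,58),(310,41),(327,250),(146,268)]]);print('plate',pl[:,:2],pl.mean(0)[:2])
pls=np.array([onz('side',S(*p),.012) for p in[(27,255),(343,325)]]);print('side plate L,R corners',pls)
e=pl[0]-pl[3];f=pl[1]-pl[2];print('yaw x',np.arctan2(e[1],e[0]),np.arctan2(f[1],f[0]),np.linalg.norm(e),np.linalg.norm(pl[0]-pl[1]))
g=pl[0]-pl[1];print('yaw y',np.arctan2(-g[0],g[1]))
print('upper top',onz('top',T(207,172),.106),'side',onz('side',S(134,137),.106),tri('top',T(207,172),'side',S(134,137)))
print('lower side',onz('side',S(140,224),.056))
print('paddle top',onz('top',T(66,192),.068),'side',onz('side',S(82,106),.068))
cu=[onz('top',B(*p),.185) for p in[(456,64),(609,71),(605,144),(453,134)]];cu=np.array(cu);print('cup',cu,cu.mean(0))
for i,j in((1,0),(2,3),(0,3),(1,2)):
    d=cu[i]-cu[j];print(np.linalg.norm(d),np.degrees(np.arctan2(d[1],d[0])))
print('post base side',onz('side',C(514,243),.055),'ring side',onz('side',C(512,207),.088))
bl=np.array([onz('top',B(*p),.055) for p in[(775,131),(758,222)]]);print('block right',bl)
print('ball',onz('top',B(731,163),.11),onz('side',C(502,361),.11),'mid sock',onz('top',B(616,138),.055),onz('side',C(510,329),.055))
E
```

```text
plate [[0.5905 0.2846]
 [0.6018 0.1752]
 [0.4747 0.1624]
 [0.463  0.271 ]] [0.5325 0.2233]
side plate L,R corners [[0.4625 0.2643 0.012 ]
 [0.601  0.1736 0.012 ]]
yaw x 0.10683266300467073 0.1004010803676562 0.12819103230469317 0.11002746188976173
yaw y 0.10318758422534824
upper top [0.5125 0.2216 0.106 ] side [0.5119 0.2217 0.106 ] (array([0.5122, 0.2216, 0.106 ]), np.float64(0.0006112858858459304))
lower side [0.5125 0.2201 0.056 ]
paddle top [0.5038 0.3083 0.068 ] side [0.5016 0.3053 0.068 ]
cup [[ 0.48    0.0087  0.185 ]
 [ 0.4769 -0.0701  0.185 ]
 [ 0.4395 -0.0678  0.185 ]
 [ 0.444   0.0102  0.185 ]] [ 0.4601 -0.0297  0.185 ]
0.07890665858174353 -92.20897682878709
0.07811742318018554 -93.36380040434173
0.035945070704624195 -2.3263983973792275
0.03752967198979457 -3.550696086859473
post base side [ 0.4605 -0.0316  0.055 ] ring side [ 0.4601 -0.0337  0.088 ]
block right [[ 0.4511 -0.1825  0.055 ]
 [ 0.3988 -0.1717  0.055 ]]
ball [ 0.4315 -0.1464  0.11  ] [ 0.4318 -0.1463  0.11  ] mid sock [ 0.4465 -0.09    0.055 ] [ 0.4459 -0.0888  0.055 ]
```

Request:
jog_arm(
  moves=[
    {"x": 3, "y": -2.5, "roll": -6, "gripper": 0},
    {"x": 3, "y": -2.8, "roll": -8, "gripper": 0},
    {"x": 3.5, "y": -3.1, "roll": -8, "gripper": 0},
    {"x": 3.5, "y": -3.1, "roll": -8, "gripper": 0},
    {"x": 3.5, "y": -3.1, "roll": -8, "gripper": 0},
    {"x": 3.5, "y": -3.1, "roll": -8, "gripper": 0},
    {"x": 3.1, "y": -3.1, "roll": -7, "gripper": 0},
    {"x": 3, "y": -3.1, "roll": -7, "gripper": 0},
    {"gripper": 0},
    {"gripper": 0},
  ],
)

```text
invalid input at $.moves[0]: expected keys x, y, z, roll, gripper
```

Request:
jog_arm(
  moves=[
    {"x": 3, "y": -2.5, "z": 0, "roll": -6, "gripper": 0},
    {"x": 3, "y": -2.8, "z": 0, "roll": -8, "gripper": 0},
    {"x": 3.5, "y": -3.1, "z": 0, "roll": -8, "gripper": 0},
    {"x": 3.5, "y": -3.1, "z": 0, "roll": -8, "gripper": 0},
    {"x": 3.5, "y": -3.1, "z": 0, "roll": -8, "gripper": 0},
    {"x": 3.5, "y": -3.1, "z": 0, "roll": -8, "gripper": 0},
    {"x": 3.1, "y": -3.1, "z": 0, "roll": -7, "gripper": 0},
    {"x": 3, "y": -3.1, "z": 0, "roll": -7, "gripper": 0},
    {"x": 0, "y": 0, "z": 0, "roll": 0, "gripper": 0},
    {"x": 0, "y": 0, "z": 0, "roll": 0, "gripper": 0},
  ],
)

```text
time: 1.35
eef_pos: [0.503, 0.3102, 0.2472]
orientation: [-2.097, -2.338, 0.001]
contact_force: [-0.6, -0.3, 0.1]
width: 0.0004
grip_force: 0.0
```

Request:
jog_arm(
  moves=[
    {"x": 0, "y": 0, "z": -4, "roll": 0, "gripper": 0},
    {"x": 0, "y": 0, "z": -4, "roll": 0, "gripper": 0},
    {"x": 0, "y": 0, "z": -3.5, "roll": 0, "gripper": 0},
    {"x": 0, "y": 0, "z": -2, "roll": 0, "gripper": 0},
    {"x": 0, "y": 0, "z": -0.7, "roll": 0, "gripper": 0},
    {"x": 0, "y": 0, "z": 0, "roll": 0, "gripper": 0},
  ],
)

```text
time: 2.1
eef_pos: [0.5034, 0.3104, 0.1064]
orientation: [2.098, 2.339, 0.001]
contact_force: [0.2, 1.0, 0.6]
width: 0.0004
grip_force: 0.0
```

```bash
python3 - <<'E'
from h import *
t=save('top','t1.png')[:,:,::-1];s=save('side','s1.png')[:,:,::-1]
cv2.imwrite('pics/c1.png',np.hstack([cv2.resize(t[200:300,180:280],None,fx=4,fy=4),cv2.resize(s[140:240,240:340],None,fx=4,fy=4)]))
E
```

```text
(no output)
```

View pics/c1.png

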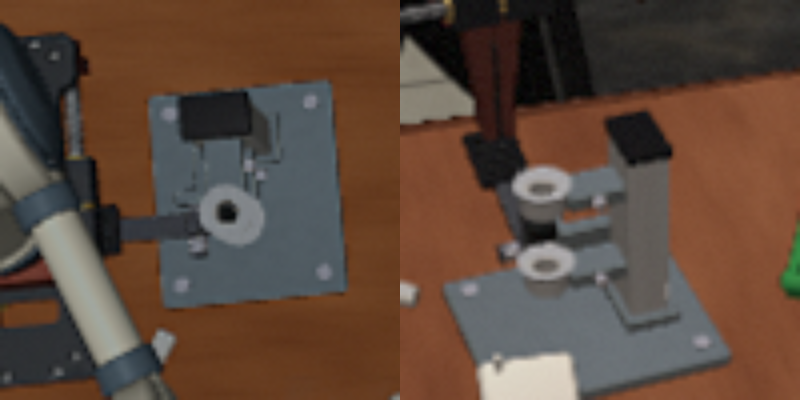

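The closed fingertips stand right over the paddle (side crop at about (495,140)), and the gripper body is clear of the column. Pressing down.

Request:
jog_arm(
  moves=[
    {"x": 0, "y": 0, "z": -0.6, "roll": 0, "gripper": 0},
    {"x": 0, "y": 0, "z": -0.6, "roll": 0, "gripper": 0},
    {"x": 0, "y": 0, "z": -0.6, "roll": 0, "gripper": 0},
    {"x": 0, "y": 0, "z": -0.6, "roll": 0, "gripper": 0},
    {"x": 0, "y": 0, "z": -0.6, "roll": 0, "gripper": 0},
    {"x": 0, "y": 0, "z": -0.4, "roll": 0, "gripper": 0},
    {"x": 0, "y": 0, "z": 0, "roll": 0, "gripper": 0},
  ],
)

```text
time: 3.08
eef_pos: [0.5036, 0.3107, 0.0718]
orientation: [-2.098, -2.338, -0.003]
contact_force: [0.2, 3.1, 4.5]
width: 0.0001
grip_force: 2.2
```

Request:
jog_arm(
  moves=[
    {"x": 0, "y": 0, "z": -0.3, "roll": 0, "gripper": 0},
    {"x": 0, "y": 0, "z": -0.3, "roll": 0, "gripper": 0},
    {"x": 0, "y": 0, "z": -0.1, "roll": 0, "gripper": 0},
    {"x": 0, "y": 0, "z": 0, "roll": 0, "gripper": 0},
  ],
)

```text
time: 3.58
eef_pos: [0.5036, 0.3104, 0.0653]
orientation: [2.098, 2.338, 0.002]
contact_force: [-0.6, 3.6, 6.4]
width: 0.0003
grip_force: 3.3
```

Request:
jog_arm(
  moves=[
    {"x": 0, "y": 0, "z": -0.2, "roll": 0, "gripper": 0},
    {"x": 0, "y": 0, "z": -0.2, "roll": 0, "gripper": 0},
    {"x": 0, "y": 0, "z": 0, "roll": 0, "gripper": 0},
    {"x": 0, "y": 0, "z": 0, "roll": 0, "gripper": 0},
  ],
)

```text
time: 4.08
eef_pos: [0.5038, 0.3103, 0.0635]
orientation: [2.098, 2.337, 0.004]
contact_force: [-4.5, 1.6, 15.7]
width: 0.0003
grip_force: 7.7
```

The lever is at its stop: force rose sharply with no further travel. Lifting and going to the cup with the gripper open.

Request:
jog_arm(
  moves=[
    {"x": 0, "y": 0, "z": 3, "roll": 0, "gripper": 0},
    {"x": 0, "y": 0, "z": 6, "roll": 0, "gripper": 0},
    {"x": 0, "y": 0, "z": 6, "roll": 0, "gripper": 0},
    {"x": 0, "y": 0, "z": 4, "roll": 0, "gripper": 0.5},
    {"x": -0.5, "y": -4, "z": 0, "roll": 0, "gripper": 1},
    {"x": -0.5, "y": -5, "z": 0, "roll": 0, "gripper": 1},
    {"x": -0.5, "y": -6, "z": 0, "roll": 0, "gripper": 1},
    {"x": -0.5, "y": -6, "z": 0, "roll": -2, "gripper": 1},
    {"x": -0.5, "y": -6, "z": 0, "roll": -3, "gripper": 1},
    {"x": -1, "y": -5, "z": 0, "roll": -2, "gripper": 1},
    {"x": -0.8, "y": -2.2, "z": 0, "roll": -2, "gripper": 1},
    {"x": 0, "y": 0, "z": 0, "roll": 0, "gripper": 1},
  ],
)

```text
time: 5.58
eef_pos: [0.4596, -0.0338, 0.2496]
orientation: [-2.279, -2.161, 0.003]
contact_force: [0.0, 0.9, 0.1]
width: 0.0858
grip_force: 0.0
```

```bash
python3 - <<'E'
from h import *
print(read_state()['eef_pos'])
t=save('top','t2.png')[:,:,::-1];s=save('side','s2.png')[:,:,::-1]
cv2.imwrite('pics/c2.png',np.hstack([cv2.resize(t[200:300,180:280],None,fx=4,fy=4),cv2.resize(s[155:305,200:350],(400,400))]))
E
```

```text
[ 0.45958703 -0.03376292  0.24958912]
```

View pics/c2.png

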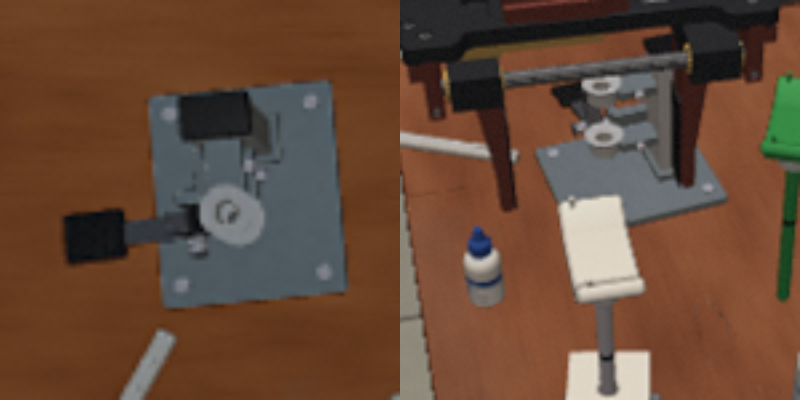

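The shoe has swung out: the bore now shows through in the top crop at (228,212). The open fingers straddle the cup. Lowering and gripping.

Request:
jog_arm(
  moves=[
    {"x": 0, "y": 0.2, "z": -2.5, "roll": 0, "gripper": 1},
    {"x": 0, "y": 0, "z": -3, "roll": 0, "gripper": 1},
    {"x": 0, "y": 0, "z": -1.5, "roll": 0, "gripper": 1},
    {"x": 0, "y": 0, "z": -0.5, "roll": 0, "gripper": 1},
    {"x": 0, "y": 0, "z": 0, "roll": 0, "gripper": 1},
    {"x": 0, "y": 0, "z": 0, "roll": 0, "gripper": 0},
    {"x": 0, "y": 0, "z": 0, "roll": 0, "gripper": 0},
    {"x": 0, "y": 0, "z": 0, "roll": 0, "gripper": 0},
    {"x": 0, "y": 0, "z": 0, "roll": 0, "gripper": 0},
    {"x": 0, "y": 0, "z": 0, "roll": 0, "gripper": 0},
    {"x": 0, "y": 0, "z": 0, "roll": 0, "gripper": 0},
  ],
)

```text
time: 7.05
eef_pos: [0.4604, -0.0301, 0.1756]
orientation: [-2.275, -2.166, 0.0]
contact_force: [-0.4, -0.3, 0.6]
width: 0.0378
grip_force: 30.0
```

Request:
jog_arm(
  moves=[
    {"x": 0, "y": 0, "z": 1.5, "roll": 0, "gripper": 0},
    {"x": 0, "y": 0, "z": 2.5, "roll": 0, "gripper": 0},
    {"x": 0, "y": 0, "z": 3, "roll": 0, "gripper": 0},
    {"x": 0, "y": 0, "z": 3, "roll": 0, "gripper": 0},
    {"x": 0, "y": 0, "z": 2, "roll": 0, "gripper": 0},
    {"x": 0.6, "y": 3, "z": 0, "roll": 0, "gripper": 0},
    {"x": 0.9, "y": 4.5, "z": 0, "roll": 0, "gripper": 0},
    {"x": 1, "y": 5, "z": 0, "roll": 0, "gripper": 0},
    {"x": 1, "y": 5, "z": 0, "roll": 0, "gripper": 0},
    {"x": 0.9, "y": 4.5, "z": 0, "roll": 0, "gripper": 0},
    {"x": 0.8, "y": 3.3, "z": 0, "roll": 0, "gripper": 0},
    {"x": 0, "y": 0, "z": 0, "roll": 0, "gripper": 0},
  ],
)

```text
time: 8.55
eef_pos: [0.5123, 0.2248, 0.2955]
orientation: [-2.272, -2.169, 0.001]
contact_force: [0.4, 0.1, -1.4]
width: 0.0378
grip_force: 30.0
```

```bash
python3 - <<'E'
from h import *
s=read_state();print(s['eef_pos'],s['orientation'],s['contact_force'],s['grip_force'])
t=save('top','t3.png')[:,:,::-1];s=save('side','s3.png')[:,:,::-1]
cv2.imwrite('pics/c3.png',cv2.resize(s[80:230,220:370],None,fx=4,fy=4,interpolation=cv2.INTER_CUBIC))
E
```

```text
[0.51228287 0.22483438 0.29551843] [-2.27156940e+00 -2.16916102e+00  1.18605593e-03] [ 0.35080746  0.10356556 -1.41431403] 29.999817609786987
```

View pics/c3.png

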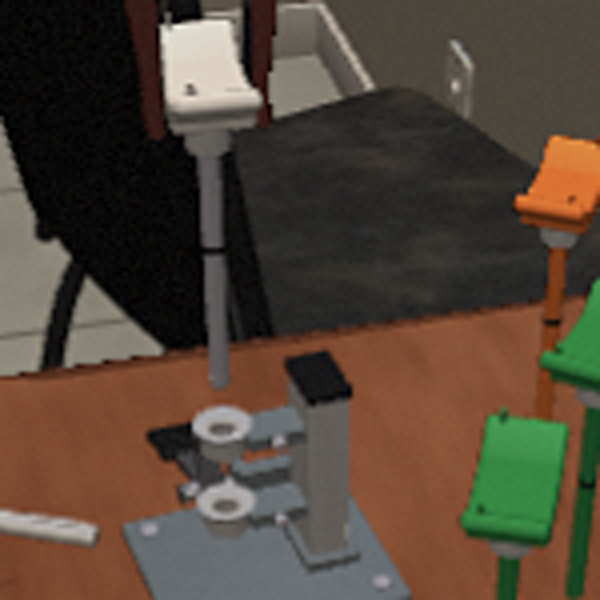

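The cup hangs upright. Its foot is at crop (219.5,386), the ring at (213.5,250), and the upper and lower rims at (222,430) and (226,504). The lever is down. Working out the offset.

```bash
python3 - <<'E'
from h import *
np.set_printoptions(precision=4,suppress=True)
D=lambda u,v:((u+.5)/4-.5+220,(v+.5)/4-.5+80)
for n,p,z in(('foot',(219.5,386),.128),('ring',(213.5,250),.208),('rimU',(222,430),.106),('rimL',(226,504),.056)):print(n,onz('side',D(*p),z))
# predicted pixels of post axis above bore centre
q=lambda z:((proj('side',[.5122,.2215,z])[0]-[220,80]+.5)*4-.5)
print(q(.128),q(.208),q(.106),q(.056))
E
```

```text
foot [0.5121 0.224  0.128 ]
ring [0.5117 0.2203 0.208 ]
rimU [0.5111 0.2171 0.106 ]
rimL [0.5118 0.2199 0.056 ]
[220.6597 388.8162] [213.9343 248.5971] [222.3835 424.6227] [226.1185 502.022 ]
```

Request:
jog_arm(
  moves=[
    {"x": 0, "y": 0, "z": -1, "roll": 0, "gripper": 0},
    {"x": 0, "y": 0, "z": -1, "roll": 0, "gripper": 0},
    {"x": 0, "y": 0, "z": -0.4, "roll": 0, "gripper": 0},
    {"x": 0, "y": 0, "z": -0.3, "roll": 0, "gripper": 0},
    {"x": 0, "y": 0, "z": -0.2, "roll": 0, "gripper": 0},
    {"x": 0, "y": 0, "z": 0, "roll": 0, "gripper": 0},
  ],
)

```text
time: 9.4
eef_pos: [0.5124, 0.2229, 0.2666]
orientation: [2.275, 2.166, 0.0]
contact_force: [0.1, 1.0, -0.1]
width: 0.0377
grip_force: 30.0
```

Request:
jog_arm(
  moves=[
    {"x": 0, "y": 0, "z": -0.3, "roll": 0, "gripper": 0},
    {"x": 0, "y": 0, "z": -0.3, "roll": 0, "gripper": 0},
    {"x": 0, "y": 0, "z": -0.3, "roll": 0, "gripper": 0},
    {"x": 0, "y": 0, "z": 0, "roll": 0, "gripper": 0},
  ],
)

```text
time: 9.9
eef_pos: [0.5122, 0.2229, 0.2572]
orientation: [-2.275, -2.166, 0.001]
contact_force: [0.1, -0.1, -1.5]
width: 0.0378
grip_force: 30.0
```

It is in the bore with no load. Continuing down.

Request:
jog_arm(
  moves=[
    {"x": 0, "y": 0, "z": -0.6, "roll": 0, "gripper": 0},
    {"x": 0, "y": 0, "z": -0.6, "roll": 0, "gripper": 0},
    {"x": 0, "y": 0, "z": -0.6, "roll": 0, "gripper": 0},
    {"x": 0, "y": 0, "z": -0.4, "roll": 0, "gripper": 0},
    {"x": 0, "y": 0, "z": 0, "roll": 0, "gripper": 0},
  ],
)

```text
time: 10.52
eef_pos: [0.5122, 0.2228, 0.2351]
orientation: [-2.275, -2.166, 0.001]
contact_force: [-0.6, 1.1, -0.6]
width: 0.038
grip_force: 30.0
```

Request:
jog_arm(
  moves=[
    {"x": 0, "y": 0, "z": -0.5, "roll": 0, "gripper": 0},
    {"x": 0, "y": 0, "z": -0.5, "roll": 0, "gripper": 0},
    {"x": 0, "y": 0, "z": -0.4, "roll": 0, "gripper": 0},
    {"x": 0, "y": 0, "z": -0.4, "roll": 0, "gripper": 0},
    {"x": 0, "y": 0, "z": 0, "roll": 0, "gripper": 0},
  ],
)

```text
time: 11.15
eef_pos: [0.5122, 0.2228, 0.2171]
orientation: [-2.275, -2.166, 0.001]
contact_force: [-0.4, -0.0, -0.8]
width: 0.0375
grip_force: 30.0
```

Request:
jog_arm(
  moves=[
    {"x": 0, "y": 0, "z": -0.5, "roll": 0, "gripper": 0},
    {"x": 0, "y": 0, "z": -0.5, "roll": 0, "gripper": 0},
    {"x": 0, "y": 0, "z": -0.5, "roll": 0, "gripper": 0},
    {"x": 0, "y": 0, "z": -0.5, "roll": 0, "gripper": 0},
    {"x": 0, "y": 0, "z": -0.35, "roll": 0, "gripper": 0},
    {"x": 0, "y": 0, "z": 0, "roll": 0, "gripper": 0},
    {"x": 0, "y": 0, "z": 0, "roll": 0, "gripper": 0},
    {"x": 0, "y": 0, "z": 0, "roll": 0, "gripper": 0},
  ],
)

```text
time: 12.15
eef_pos: [0.5125, 0.2229, 0.1945]
orientation: [2.275, 2.166, 0.001]
contact_force: [0.5, -0.8, -1.8]
width: 0.0379
grip_force: 30.0
```

```bash
python3 - <<'E'
from h import *
s=read_state();print(s['eef_pos'],s['contact_force'],s['torque'],s['grip_force'])
t=save('top','t4.png')[:,:,::-1];s=save('side','s4.png')[:,:,::-1]
cv2.imwrite('pics/c4.png',cv2.resize(s[115:235,230:350],None,fx=5,fy=5,interpolation=cv2.INTER_CUBIC))
print((proj('side',[[.5122,.2215,.106],[.5122,.2215,.026]])-[230,115])*5+2)
E
```

```text
[0.51245835 0.22292223 0.19445208] [ 0.54697538 -0.79342508 -1.8074306 ] [-0.02920379  0.04053323  0.02586471] 29.999716579914093
[[228.10441351 355.90332934]
 [235.43158187 507.60392183]]
```

View pics/c4.png

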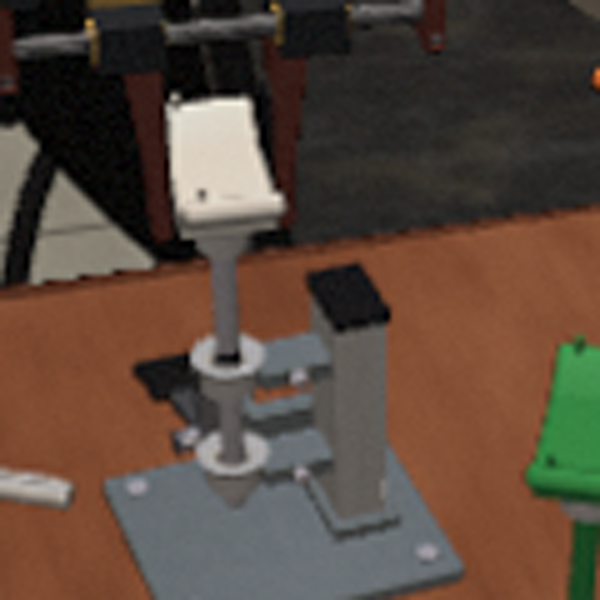

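The post spans both collars. The dark ring is at the upper rim at (228,358), the lever is down, the cup is upright and the load is negligible. Handing in.

```bash
python3 -c "from h import *;print(sign_off())"
```

```text
the job is handed in; nothing more can be done
None
```

The job is handed in (no verdict came back): lever down at its stop, post through both collars with its ring about 1 mm above the upper rim's level, cup upright and still gripped, ball and bystanders not touched.

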